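Load a microplate into the shaker nest, wells up, and latch it

TASK

Take the white well plate out of the blue draining rack and load it into the nest on top of the shaker with its wells facing up and its clipped-corner edge at the orange latch: set the square long edge against the fixed fence at the back of the nest, lay the plate down, and press the latch side down until the sprung latch has snapped over it and the plate lies flat. Leave the black plates standing in the rack and do not disturb the amber bottle or the beaker.

Things in the scene. Friction and masses are not known exactly. Their poses are not given: they have to be found in the camera images.
- white_plate: white 96-well plate, a slab 85.5 (x) x 127.8 (y) x 14.4 mm (z), 0.09 kg. Origin: centre of its smooth underside; +z points out of the open-well face. Long edge x = -42.75 mm has clipped corners (goes to the latch); long edge x = +42.75 mm is square (goes to the fence). Starts standing on the square edge in one of the rack's three places: its x points down, its wells face the rack's +x
- black_plate_1: black plate of the same make and frame, standing the same way in the rack; to be left there
- black_plate_2: another black plate, the same, standing in the rack; to be left there
- rack: blue draining rack, fixed, tray 172 (x) x 150 (y) x 10 mm. Origin: centre of its underside. Places at x = -48, 0, +48 mm hold plates on edge, long side along y, lower edge 9 mm above the bench, between pin pairs (5.6 mm thick, at y = +-50 mm, tops 49 mm above the bench, 1 mm play on each side): draw a plate straight up
- shaker: microplate shaker, fixed, white housing 176 (x) x 216 (y) x 46 mm, aluminium platform on top with a black nest. Origin: centre of its underside; x points from its front panel (-x, latch side, facing roughly to the robot) to its back (+x, fence side)
- nest (a point): centre of the nest's floor, 70 mm above the bench, axes as the shaker. A seated plate has its underside here and its x, y along these. Pocket 87 (x) x 129.8 mm (y). At the back (x = +43.5 mm) a fixed fence along the whole length, guides at the ends, two short stops in front: all 10 mm high with 45 degree lead-ins above 4 mm
- latch_nose (a point): tip of the orange sprung latch at the middle of the nest's front: underside of its nose, 15.2 mm above the nest's floor, overhanging the seated plate by 4 mm. The nose is 30 mm wide (latch body 38) and slopes from its tip back to 29 mm above the floor: an edge pressed down on it drives it back, and it then springs over the plate
- latch (a joint): latch travel, m: 0 = sprung fully forward (its rest, and where it ends when it has snapped over the plate), up to 0.009 pushed back towards -x of the shaker; spring force 2 N at rest, 5 N at full travel
- amber_bottle_a: amber bottle, 62 mm across, 141 mm tall, standing upright between rack and shaker; origin at the centre of its underside; to be left alone
- beaker: glass beaker, 78 mm across, 94 mm tall, standing behind; origin at the centre of its underside; to be left alone
- plate_latch_edge (a point): middle of the white plate's clipped-corner long edge, on the well face (x = -42.75, y = 0, z = 14.4 mm in the plate's frame); at the start it is the top of the standing plate, 94 mm above the bench
Things that resemble listed ones, but are neither listed nor needed, are in the scene too. Of the things like the white_plate, leave any that is red; of the rest the smaller one is meant.

How it is judged (in metres and radians):
On the way, in this order (a step that is already met when the one before it is completed fails the run):
1. the white plate is out of the rack (distance between white_plate and rack above 0.14 m), for 0.1 s.
2. the plate leans in the nest: its underside within 30 mm of the nest's floor centre and facing down (distance between white_plate and nest below 0.03 m and angle between white_plate's own z axis and vertical below 0.6 rad), for 0.1 s.
At the end, for the whole second after the job is handed in: the white plate lies flat in the nest, wells up (within 0.03 rad), centred within 4 mm and its underside within 2 mm of the nest's floor, its clipped-corner edge at the latch (middle of that edge within 8 mm of the latch nose), the latch sprung forward over it to within 2 mm, at rest (angle between white_plate's own z axis and vertical below 0.03 rad and horizontal distance between white_plate and nest below 0.004 m and z of white_plate in the frame of nest below 0.002 m and horizontal distance between plate_latch_edge and latch_nose below 0.008 m and value of joint latch below 0.002 m and linear speed of white_plate below 0.02 m/s); the robot touches nothing.
It fails at once if a black plate is moved in or knocked from the rack (more than 15 mm) (distance of any of black_plate_1, black_plate_2 from where it was at the start of the episode above 0.015 m).
It fails at once if the bottle or the beaker is moved more than 15 mm (distance of any of amber_bottle_a, beaker from where it was at the start of the episode above 0.015 m).
It also fails if it takes over 58 s, if anything falls off the work surface, if the arm or the gripper's body presses on something with over 40 N, if the wrist force passes 120 N, or if a joint passes its speed limit or range.

ROBOT

A 6-joint arm with a two-finger parallel gripper is mounted at the origin on a cart in front of the work surface, level with it; the furniture and walls round the work are solid. World frame = base frame: x ahead of the robot, y to its left, z up, the work surface at z = 0. Lengths are in m, angles in degrees, forces in N, time in s.
With the tool pointing down it reaches from about 0.275 to 0.725 m from the base axis. Payload 15.9 kg.
Tool frame: the origin (TCP) lies at the very end of the fingers, on their centre line; the grasp point (between the pads) lies 19 mm behind it; z points along the fingers, y is the line along which they close (so a half turn about z gives the same grasp; the last joint's range is limited). The gripper opens to 85 mm and grips with 20 to 120 N. Pads are 22 mm wide; open, the fingers measure 114 mm over their backs; the gripper's body (76 mm by 85 mm) begins 54 mm behind the grasp point. The pads swing forward as they close: fully open they stand 13 mm farther back than shut.
Start: joints at [64.286, 12.198, -1.971, 75.831, 0, 90], TCP at [0.217, 0.45, 0.231] pointing down, gripper open.
Joint ranges: [-170.91, 170.91], [-42.67, 98.43], [-65.05, 77.54], [-120.47, 116.71], [-90, 82.35], [-180, 180]. Speed limits (degrees/s): [108.29, 108.29, 136.94, 147.25, 180, 180].

INTERFACE

Orientations are given as a 3x3 rotation matrix whose columns are the frame's x, y, z axes.
In Python, from bench import bot, optics gives the robot as it stands.
- The arm moves only by the shell command python3 -m pendant 'ROWS'. ROWS is JSON, a list of rows, each an object with "slide": the shift along the tool's x, y, z each as a share of 500 mm, from -1 to 1, a list of three; "spin": the turn about the tool's z as a share of 8 degrees, from -1 to 1; "hand": the finger opening in mm, from 0 to 85.4. A call has exactly 10 rows; each row shifts and turns the commanded pose from where the row before left it, along the tool's axes as they then stand; what a row does not reach is not made up. A row lasts 1/10 s, in which the tool goes at most 50 mm and 8.59 degrees, less where a joint would pass 70% of its speed; a pose out of reach is approached as far as the arm can. A call with a number of a shift or a turn outside -1 to 1 is refused whole. A call with a gripper value outside its range is refused whole. The fingers move at their own pace and stop on an object; the grip force is fixed at half the most. Time passes only in rows, so rows that do not move let the fingers close, or fill a call up. It gives the time, the measured TCP pose, the force, the opening and the grip force at its end, in the units of the state.
- bot.state(): the state, without advancing time (a new reading comes with each control period).
- optics.read_camera(name): name is "scene" or "side" or "wrist"; returns a dict with "color" (384x512x3 uint8, blue, green, red), "z_map" (384x512 float32, m along the optical axis (not along the pixel's ray), 0 where there is no reading), "vertical_fov" (degrees; the focal length in pixels is half the picture's height over the tangent of half this angle, whatever the lens; pixels are square), "cx", "cy" (the principal point, pixels), "world_to_cam" (4x4, takes a point from world to camera coordinates). Camera axes: x right, y down, z forward; pixel columns grow to the right and rows downward; lengths in m; the calibration is good to about 2 mm. The wrist camera is an equidistant fisheye: a pixel r from the principal point sees the ray r / f radians off the axis. A picture is of the moment at which its call begins.
- bot.hand_in(): hands the job in; it is judged then, once.
The state is a dict: "time_s": time; "q": joint angles; "joint_vel": joint speeds; "effort": joint torques, N m; "ee_pos": TCP position; "ee_rot": TCP orientation; "force": force on the tool from outside, world axes, zero at the start; "moment": the same for the moment, N m; "width": finger opening in m; "finger_force": force on a finger pad.
Only numpy, scipy, OpenCV 4.12 (cv2) and the standard library are available. Lean on these libraries where they do the work, as an engineer would, in place of code of your own. Each camera call takes 0.05 s, during which the arm holds its last target. There are 200 camera calls.

## Working session

There is one attempt and no reset: what is moved stays moved. The work goes in short steps, Python scripts to look and compute and a shell command to move; the robot and the scene stay as the last step left them, time stands still between calls to the robot, and variables do not carry over. Pictures are saved under pics/ and viewed, at most 10 in all, crops included, and the job is handed in when it is done.

```bash
ls; mkdir -p pics; python3 - <<'E'
from bench import bot, optics
import cv2, numpy as np
ims=[]
for n in ("scene","side"):
    r=optics.read_camera(n); np.savez(f"pics/{n}0.npz",**r); cv2.imwrite(f"pics/{n}0.png",cv2.resize(r["color"],None,fx=1.5,fy=1.5)); print(n,r["vertical_fov"],r["cx"],r["cy"],r["world_to_cam"].round(3).tolist())
s=bot.state(); print(s["ee_pos"],s["ee_rot"],s["time_s"],s["width"])
E
```

```text
pics
scene 50.02910015769125 255.97734883400685 193.84734291708318 [[-0.996, -0.087, -0.006, 0.53], [-0.075, 0.886, -0.457, 0.134], [0.045, -0.455, -0.889, 1.259], [0.0, 0.0, 0.0, 1.0]]
side 56.05130172588254 250.2144325723792 194.08842778363595 [[0.838, -0.546, -0.005, -0.485], [-0.332, -0.502, -0.799, 0.233], [0.434, 0.671, -0.601, 0.872], [0.0, 0.0, 0.0, 1.0]]
[0.21682427 0.45024771 0.23089279] [[-9.00960419e-01  4.33901115e-01 -3.81879914e-04]
 [ 4.33901283e-01  9.00960049e-01 -8.16178914e-04]
 [-1.00823942e-05 -9.01043081e-04 -9.99999594e-01]] 0.1 0.0851536707519033
```

View pics/scene0.png

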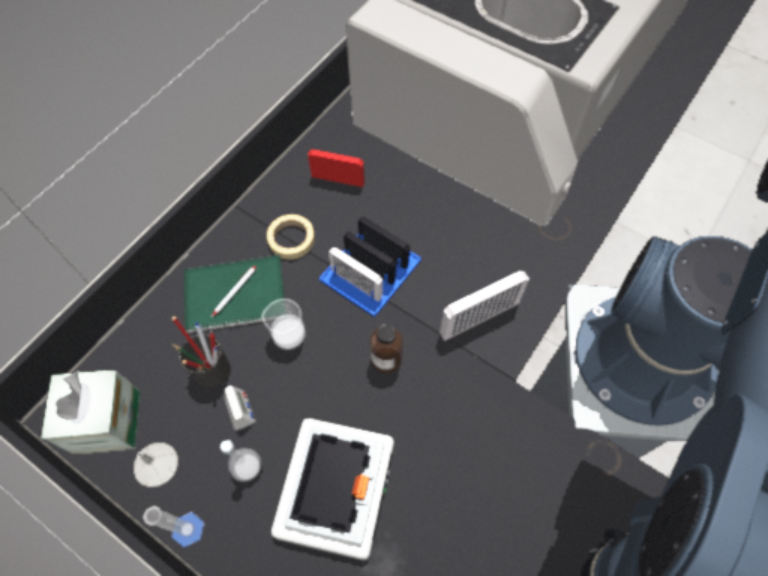

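View pics/side0.png

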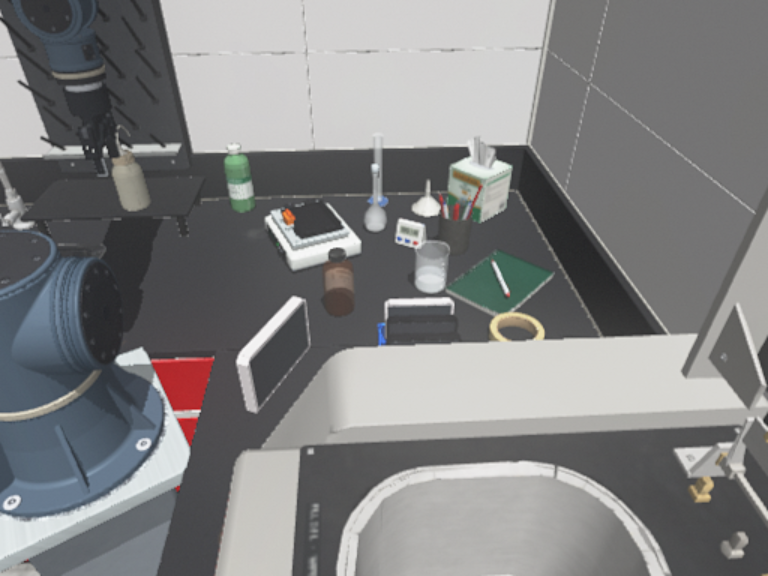

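Candidates (1.5x scene picture): a white plate in the rack at (355,272), a larger white plate alone on the bench at (485,305), and a red one at (337,168). The task excludes red and wants the smaller of the rest, so I choose the one in the rack. The shaker is at (335,490) with its orange latch at (360,487), on the robot side. The bottle is at (387,348) and the beaker at (287,325).

```bash
cat > h.py <<'E'
import numpy as np, cv2
from bench import bot, optics
def cloud(r):
    c=r["color"];h,w=c.shape[:2];f=h/2/np.tan(np.radians(r["vertical_fov"])/2)
    v,u=np.mgrid[:h,:w];z=r["z_map"]
    P=np.stack([(u-r["cx"])/f*z,(v-r["cy"])/f*z,z],-1)
    T=np.linalg.inv(r["world_to_cam"]);W=P@T[:3,:3].T+T[:3,3];W[z==0]=np.nan
    return W
def hsv(r): return cv2.cvtColor(r["color"],cv2.COLOR_BGR2HSV)
def rect(p):
    (c,s,a)=cv2.minAreaRect(p[:,:2].astype(np.float32)*1000); return np.round(c,1),np.round(s,1),round(a,2)
E
python3 - <<'E'
from h import *
r=dict(np.load("pics/scene0.npz"));W=cloud(r);H=hsv(r);z=W[...,2]
v,u=np.mgrid[:384,:512]
def box(x0,y0,x1,y1): return (u>x0/1.5)&(u<x1/1.5)&(v>y0/1.5)&(v<y1/1.5)
rk=box(310,210,430,320)
b=rk&(H[...,0]>100)&(H[...,0]<125)&(H[...,1]>150)
print("rack tray",rect(W[b&(z<.02)]),b.sum(),np.nanmedian(z[b]))
w=rk&(H[...,1]<60)&(H[...,2]>110)
p=W[w&(z>.03)];print("plate",len(p),rect(p),np.percentile(p[:,2],[1,50,99]).round(4))
t=p[p[:,2]>.088];print("plate top",len(t),rect(t),t.mean(0))
k=rk&(H[...,2]<60)&(z>.086);print("black tops",rect(W[k]) if k.sum()>3 else 0)
sh=box(260,405,405,570)
print("housing",rect(W[sh&(z>.036)&(z<.055)]),rect(W[sh&(z>.036)]))
print("z hist",np.histogram(z[sh],bins=np.arange(.0,.115,.005)))
o=sh&(H[...,0]<20)&(H[...,1]>170)&(H[...,2]>120);print("orange",o.sum(),rect(W[o]),np.percentile(W[o][:,2],[2,50,98]))
n=sh&(H[...,2]<70)&(z>.06)&(z<.074);print("nest floor",n.sum(),rect(W[n]),np.nanmedian(z[n]))
n=sh&(z>.076)&(z<.085)&~o;print("nest frame",n.sum(),rect(W[n]))
cv2.imwrite("pics/crop.png",cv2.resize(np.hstack([r["color"][135:215,200:300],r["color"][275:375,180:280][:80]]),None,fx=4,fy=4,interpolation=2))
for nme,bb in (("bottle",box(365,320,408,372)),("beaker",box(258,298,310,352))):
    q=bb&(z>.03);print(nme,rect(W[q]),np.nanmax(z[q]))
E
```

```text
rack tray (array([ 575.1, -156.3]), array([179.9, 149.8]), 58.21) 742 0.006676681295341824
plate 338 (array([ 602.3, -114.1]), array([ 45.6, 125.7]), 44.85) [0.0317 0.0923 0.0995]
plate top 202 (array([ 602.7, -113.6]), array([ 16.6, 125.8]), 58.2) [ 0.60098124 -0.11144738  0.09496307]
black tops (array([ 565.3, -173.2]), array([ 61.5, 126.5]), 59.37)
housing (array([596.1, 311.1]), array([215.8, 177.7]), 82.56) (array([596.1, 311.1]), array([215.8, 177.7]), 82.56)
z hist (array([3403,  268,    2,    4,   10,   19,   26,   93,  513, 1016,  114,
          7,  163, 1265, 1487,  339,  255,   20,   46,   53,   20,    1]), array([0.   , 0.005, 0.01 , 0.015, 0.02 , 0.025, 0.03 , 0.035, 0.04 ,
       0.045, 0.05 , 0.055, 0.06 , 0.065, 0.07 , 0.075, 0.08 , 0.085,
       0.09 , 0.095, 0.1  , 0.105, 0.11 ]))
orange 38 (array([552.5, 320.9]), array([13.2, 33.6]), 9.94) [0.08173447 0.0958961  0.10225366]
nest floor 1074 (array([599.3, 313. ]), array([145.7, 101.6]), 83.27) 0.07108202424071353
nest frame 517 (array([590.9, 311.3]), array([154.6, 124.2]), 82.25)
bottle (array([525.1,  55.5]), array([55.7, 61.2]), 88.95) 0.1471764010637664
beaker (array([732.1,  12.5]), array([73.5, 72.2]), 33.65) 0.10094913801880212
```

View pics/crop.png

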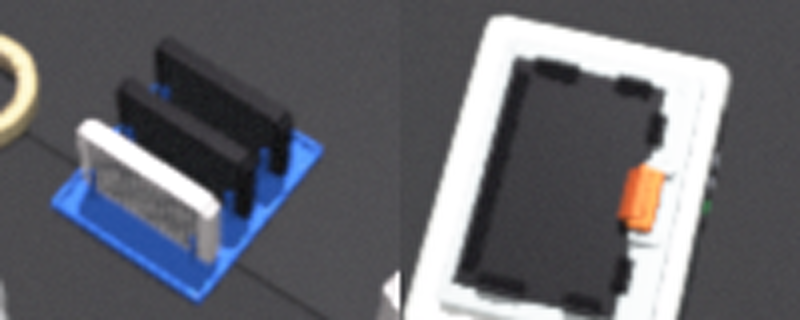

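The crop confirms the choice: the white plate stands in the end place with its wells facing lower left (rack +x). The latch is at the middle of the front of the nest. Moving to the rack now.

```bash
python3 -m pendant '[{"slide":[0,0,0],"spin":0.76,"hand":36},{"slide":[-0.08,-0.0355,0],"spin":0,"hand":36},{"slide":[-0.08,-0.0355,0],"spin":0,"hand":36},{"slide":[-0.08,-0.0355,0],"spin":0,"hand":36},{"slide":[-0.08,-0.0355,0],"spin":0,"hand":36},{"slide":[-0.08,-0.0355,0],"spin":0,"hand":36},{"slide":[-0.08,-0.0355,0],"spin":0,"hand":36},{"slide":[-0.08,-0.0355,0],"spin":0,"hand":36},{"slide":[-0.08,-0.0355,0],"spin":0,"hand":36},{"slide":[-0.08,-0.0355,0],"spin":0,"hand":36}]'
cat >> h.py <<'E'
def todo(x,y,z,yang):
    "remaining shift in tool axes (mm) and spin (deg) to TCP x,y,z mm with tool y axis at yang"
    s=bot.state();R=np.array(s["ee_rot"]);d=np.array([x,y,z])-1000*np.array(s["ee_pos"])
    a=np.degrees(np.arctan2(R[1,1],R[0,1]))
    sp=(a-yang+180)%360-180; b=np.radians(yang)
    X=np.array([-np.sin(b),np.cos(b),0]);Y=np.array([np.cos(b),np.sin(b),0])
    print("tcp",(1000*np.array(s["ee_pos"])).round(1),"yang",a.round(2),"z.z",R[2,2].round(5),"| spin",sp.round(2),"then mm x %.1f y %.1f z %.1f"%(X@d,Y@d,-d[2]),"q",np.round(s["q"],1),"t",s["time_s"],"w",s["width"],"F",np.round(s["force"],1),"ff",s["finger_force"])
E
python3 -c "from h import *;todo(601.5,-114.5,140,58.2)"
```

```text
time_s: 1.1
ee_pos: [0.4393, 0.1233, 0.2312]
ee_rot: [[-0.85, 0.527, -0.0], [0.527, 0.85, 0.0], [0.0, -0.0, -1.0]]
force: [0.8, 0.7, 0.5]
width: 0.0358
finger_force: 0.0
tcp [439.3 123.3 231.2] yang 58.2 z.z -1.0 | spin 0.0 then mm x -263.1 y -116.6 z 91.2 q [15.7  7.1 -8.2 74.8  0.  47.5] t 1.1 w 0.035794794476071846 F [0.8 0.7 0.5] ff 0.0
```

```bash
python3 -m pendant '[{"slide":[-0.075,-0.033,0],"spin":0,"hand":36},{"slide":[-0.075,-0.033,0],"spin":0,"hand":36},{"slide":[-0.075,-0.033,0],"spin":0,"hand":36},{"slide":[-0.075,-0.033,0],"spin":0,"hand":36},{"slide":[-0.075,-0.033,0],"spin":0,"hand":36},{"slide":[-0.075,-0.033,0],"spin":0,"hand":36},{"slide":[-0.075,-0.035,0],"spin":0,"hand":36},{"slide":[0,0,0.05],"spin":0,"hand":36},{"slide":[0,0,0.05],"spin":0,"hand":36},{"slide":[0,0,0],"spin":0,"hand":36}]'
python3 - <<'E'
from h import *
todo(601.5,-114.5,64,58.2)
r=optics.read_camera("wrist");np.savez("pics/w1.npz",**r);print(r["vertical_fov"],r["cx"],r["cy"])
T=np.linalg.inv(r["world_to_cam"]);print(T.round(3))
cv2.imwrite("pics/w1.png",cv2.resize(r["color"],None,fx=1.5,fy=1.5))
E
```

```text
time_s: 2.1
ee_pos: [0.5987, -0.1123, 0.1778]
ee_rot: [[-0.85, 0.527, -0.006], [0.527, 0.85, 0.001], [0.005, -0.002, -1.0]]
force: [-0.3, 0.0, -0.1]
width: 0.0363
finger_force: 0.0
tcp [ 598.7 -112.3  177.8] yang 58.18 z.z -0.99998 | spin -0.02 then mm x -3.6 y -0.4 z 113.8 q [-10.6  26.4  10.2  74.2  -0.   21.2] t 2.1 w 0.036335925642986364 F [-0.3  0.  -0.1] ff 0.0
65.70646984690485 255.20590810895607 192.13631819356533
[[ 0.528  0.815  0.241  0.537]
 [ 0.849 -0.505 -0.153 -0.074]
 [-0.003  0.285 -0.958  0.321]
 [ 0.     0.     0.     1.   ]]
```

View pics/w1.png

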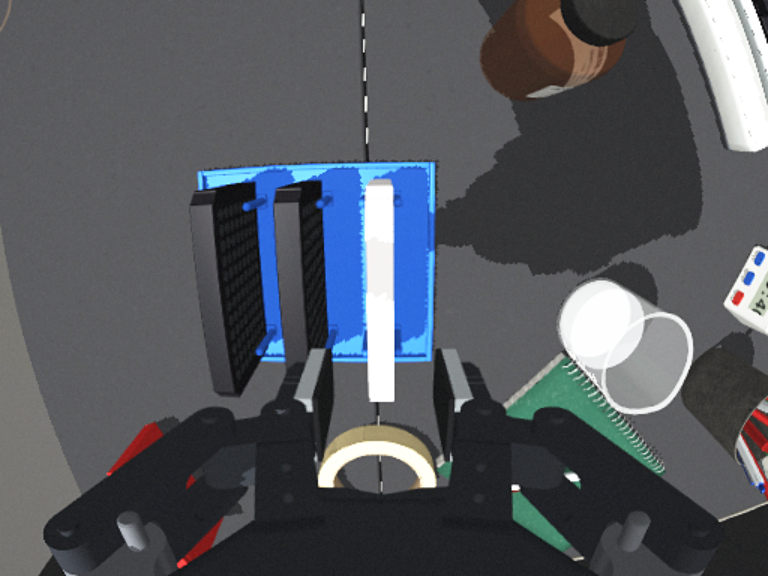

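The white plate (columns 366–394, rows 180–400) lies centred between the fingers (inner edges ~323 and ~440). The black plates are clear to the left. I'll use the fisheye cloud to pin its centre.

```bash
cat >> h.py <<'E'
def fcloud(r):
    h,w=384,512;f=h/2/np.tan(np.radians(r["vertical_fov"])/2)
    v,u=np.mgrid[:h,:w];x=u-r["cx"];y=v-r["cy"];rr=np.hypot(x,y)+1e-9;th=rr/f;z=r["z_map"]
    t=np.tan(th)*z;P=np.stack([x/rr*t,y/rr*t,z],-1);T=np.linalg.inv(r["world_to_cam"])
    W=P@T[:3,:3].T+T[:3,3];W[z==0]=np.nan;return W
E
python3 - <<'E'
from h import *
r=dict(np.load("pics/w1.npz"));W=fcloud(r);H=hsv(r);z=W[...,2];v,u=np.mgrid[:384,:512]
m=(u>230)&(u<275)&(v>110)&(v<275)&(H[...,1]<60)&(H[...,2]>120)&(z>.08)
p=W[m];print(m.sum(),rect(p),np.percentile(p[:,2],[2,50,98]))
b=(H[...,0]>95)&(H[...,0]<125)&(H[...,1]>150)&(z<.02)&(u>120)&(u<300)&(v>100)&(v<250);print(rect(W[b]))
todo(601.5,-114.5,64,58.2)
E
```

```text
2541 (array([ 600.9, -116.2]), array([ 14.6, 127.3]), 58.9) [0.08818913 0.09499246 0.09636921]
(array([ 576.9, -159.5]), array([177.2, 155.8]), 58.88)
tcp [ 599.4 -112.1  180.1] yang 58.2 z.z -0.99999 | spin 0.0 then mm x -3.0 y -0.9 z 116.1 q [-10.6  26.3  10.4  74.3  -0.   21.2] t 2.15 w 0.0358893827020403 F [-0.7  0.5  0.6] ff 0.0
```

```bash
python3 -m pendant '[{"slide":[-0.008,-0.003,0],"spin":-0.05,"hand":36},{"slide":[0,0,0.04],"spin":0,"hand":36},{"slide":[0,0,0.04],"spin":0,"hand":36},{"slide":[0,0,0.04],"spin":0,"hand":36},{"slide":[0,0,0.04],"spin":0,"hand":36},{"slide":[0,0,0.04],"spin":0,"hand":36},{"slide":[0,0,0.036],"spin":0,"hand":36},{"slide":[0,0,0],"spin":0,"hand":36},{"slide":[0,0,0],"spin":0,"hand":8},{"slide":[0,0,0],"spin":0,"hand":8}]'
python3 -m pendant '[{"slide":[0,0,0],"spin":0,"hand":8},{"slide":[0,0,0],"spin":0,"hand":8},{"slide":[0,0,0],"spin":0,"hand":8},{"slide":[0,0,-0.02],"spin":0,"hand":8},{"slide":[0,0,-0.04],"spin":0,"hand":8},{"slide":[0,0,-0.06],"spin":0,"hand":8},{"slide":[0,0,-0.06],"spin":0,"hand":8},{"slide":[0,0,-0.06],"spin":0,"hand":8},{"slide":[0,0,-0.06],"spin":0,"hand":8},{"slide":[0,0,-0.02],"spin":0,"hand":8}]'
python3 - <<'E'
from h import *
todo(624.8,307.3,232,-7.44)
r=optics.read_camera("wrist");np.savez("pics/w2.npz",**r)
W=fcloud(r);H=hsv(r);z=W[...,2];v,u=np.mgrid[:384,:512]
s=bot.state();e=np.array(s["ee_pos"]);Y=np.array(s["ee_rot"])
m=(np.linalg.norm(W-e,axis=-1)<.09)&(H[...,1]<60)&(H[...,2]>130);L=(W[m]-e)@Y
print(m.sum(),np.percentile(L,[1,50,99],axis=0).round(4))
cv2.imwrite("pics/w2.png",cv2.resize(r["color"],None,fx=1.2,fy=1.2))
E
```

```text
time_s: 3.15
ee_pos: [0.6041, -0.116, 0.0651]
ee_rot: [[-0.854, 0.521, 0.002], [0.521, 0.854, -0.001], [-0.002, 0.0, -1.0]]
force: [-1.0, -1.5, 4.0]
width: 0.0136
finger_force: 59.0
time_s: 4.15
ee_pos: [0.6042, -0.1158, 0.2276]
ee_rot: [[-0.854, 0.521, 0.005], [0.521, 0.854, -0.001], [-0.005, 0.002, -1.0]]
force: [0.5, -0.1, -0.8]
width: 0.0133
finger_force: 58.5
tcp [ 604.2 -115.8  227.6] yang 58.61 z.z -0.99999 | spin 66.05 then mm x 422.2 y -34.4 z -4.4 q [-10.9  26.2  17.   80.6   0.   20.5] t 4.15 w 0.013251995109639614 F [ 0.5 -0.1 -0.8] ff 58.50838243961334
7599 [[-0.0298 -0.0124 -0.0378]
 [ 0.0253 -0.0005 -0.0301]
 [ 0.0664  0.0115  0.0042]]
```

View pics/w2.png

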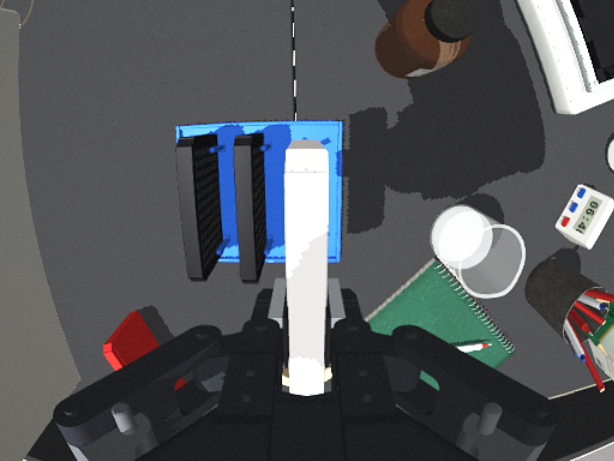

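The plate is held, with its top about 30 mm above the TCP. It hangs clear over the rack and the black plates are still in place. Next I turn and carry it, stopping short of the nest to look.

```bash
python3 -m pendant '[{"slide":[0,0,0],"spin":1,"hand":8},{"slide":[0,0,0],"spin":1,"hand":8},{"slide":[0,0,0],"spin":1,"hand":8},{"slide":[0,0,0],"spin":1,"hand":8},{"slide":[0,0,0],"spin":1,"hand":8},{"slide":[0,0,0],"spin":1,"hand":8},{"slide":[0,0,0],"spin":1,"hand":8},{"slide":[0,0,0],"spin":1,"hand":8},{"slide":[0,0,0],"spin":0.25,"hand":8},{"slide":[0,-0.06,0],"spin":0,"hand":8}]'
python3 -m pendant '[{"slide":[0.06,0,0],"spin":0,"hand":8},{"slide":[0.06,0,0],"spin":0,"hand":8},{"slide":[0.06,0,0],"spin":0,"hand":8},{"slide":[0.06,0,0],"spin":0,"hand":8},{"slide":[0.06,0,0],"spin":0,"hand":8},{"slide":[0.06,0,0],"spin":0,"hand":8},{"slide":[0.06,0,0],"spin":0,"hand":8},{"slide":[0.06,0,0],"spin":0,"hand":8},{"slide":[0.05,0,0],"spin":0,"hand":8},{"slide":[0,0,0],"spin":0,"hand":8}]'
python3 - <<'E'
from h import *
todo(624.8,307.3,232,-7.44)
r=optics.read_camera("wrist");np.savez("pics/w3.npz",**r)
cv2.imwrite("pics/w3.png",cv2.resize(r["color"],None,fx=1.5,fy=1.5))
W=fcloud(r);H=hsv(r);z=W[...,2]
near=(abs(W[...,0]-.596)<.15)&(abs(W[...,1]-.311)<.15)
print("housing all",rect(W[near&(z>.036)&(z<.11)]))
o=near&(H[...,0]<20)&(H[...,1]>170)&(z>.07);print("orange",o.sum(),rect(W[o]),np.percentile(z[o],[2,50,98]))
n=near&(H[...,2]<70)&(abs(z-.07)<.004);print("floor",n.sum(),rect(W[n]))
n=near&(H[...,2]<70)&(abs(z-.08)<.003);print("walls10",n.sum(),rect(W[n]))
E
```

```text
time_s: 5.2
ee_pos: [0.5743, -0.1118, 0.2211]
ee_rot: [[0.13, 0.992, -0.002], [0.992, -0.13, 0.0], [0.0, -0.002, -1.0]]
force: [-1.5, 0.6, -1.1]
width: 0.0136
finger_force: 58.7
time_s: 6.2
ee_pos: [0.607, 0.1538, 0.2219]
ee_rot: [[0.126, 0.992, -0.002], [0.992, -0.126, 0.0], [0.0, -0.002, -1.0]]
force: [0.1, 0.2, -1.2]
width: 0.0137
finger_force: 59.0
tcp [607.  153.8 221.9] yang -7.23 z.z -1.0 | spin 0.21 then mm x 154.6 y -2.3 z -10.1 q [ 14.2  28.   19.1  81.2   0.  111.4] t 6.2 w 0.013666287244983796 F [ 0.1  0.2 -1.2] ff 59.012768268585205
housing all (array([623.3, 274.9]), array([156.7, 245.3]), 81.94)
orange 912 (array([548.3, 285.4]), array([ 28.7, 102.9]), 6.79) [0.07702484 0.09395246 0.10048936]
floor 8884 (array([596. , 288.2]), array([109.5, 107.8]), 82.32)
walls10 1635 (array([592.1, 284.4]), array([103.4, 110.6]), 82.48)
```

View pics/w3.png

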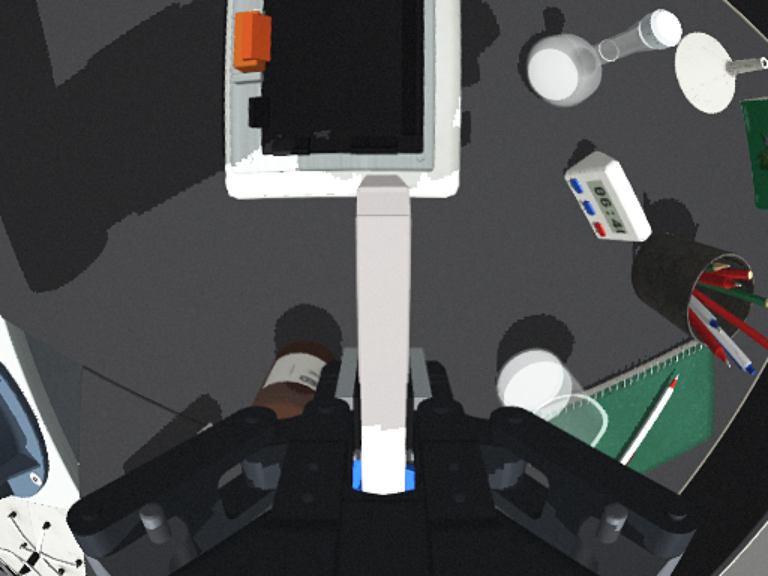

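The view shows the near half of the nest. The latch is at (252,40), the fence runs along columns ~405–425 and the near guide is at row ~150. I'll read their positions in the shaker frame.

```bash
python3 - <<'E'
from h import *
a=np.radians(-7.5);X=np.array([np.cos(a),np.sin(a)]);Y=np.array([-np.sin(a),np.cos(a)])
for nm,fn in (("scene0",cloud),("w3",fcloud)):
    r=dict(np.load(f"pics/{nm}.npz"));W=fn(r)*1000;H=hsv(r)
    d=W[...,:2]-[596.1,311.1];x=d@X;y=d@Y;z=W[...,2];ok=(abs(x)<95)&(abs(y)<112)&(z>30)&(z<115)
    g=H[...,2]; o=ok&(H[...,0]<20)&(H[...,1]>170)&(z>75)&(x<-20)
    print(nm,"latch x",np.percentile(x[o],[1,50,99]).round(1),"y",np.percentile(y[o],[1,50,99]).round(1))
    h=ok&(z<53);print(" housing x",np.percentile(x[h],[.3,99.7]).round(1),"y",np.percentile(y[h],[.3,99.7]).round(1))
    # profile along x in band y -40..-20 : median z and brightness in 3 mm bins
    for lo,hi in ((-45,-25),):
        s=ok&(y>lo)&(y<hi)
        print(" x-prof",[(int(b),round(float(np.median(z[s&(x>=b)&(x<b+3)])),0),int(np.median(g[s&(x>=b)&(x<b+3)]))) for b in range(24,66,3) if (s&(x>=b)&(x<b+3)).sum()>2])
    s=ok&(x>-30)&(x<20)
    for R in (range(-81,-54,3),range(54,81,3)):
        print(" y-prof",[(int(b),round(float(np.median(z[s&(y>=b)&(y<b+3)])),0),int(np.median(g[s&(y>=b)&(y<b+3)]))) for b in R if (s&(y>=b)&(y<b+3)).sum()>2])
E
```

```text
scene0 latch x [-55.  -45.7 -41.4] y [-13.1   5.8  18.9]
 housing x [-89.1  88.6] y [-107.4  107.8]
 x-prof [(24, 74.0, 69), (27, 71.0, 68), (30, 72.0, 69), (33, 71.0, 69), (36, 70.0, 67), (39, 71.0, 64), (42, 75.0, 43), (45, 77.0, 37), (48, 79.0, 39), (51, 81.0, 83), (54, 81.0, 197), (57, 70.0, 238), (60, 68.0, 250), (63, 67.0, 253)]
 y-prof [(-81, 68.0, 251), (-78, 79.0, 216), (-75, 75.0, 111), (-72, 75.0, 60), (-69, 76.0, 41), (-66, 71.0, 65), (-63, 71.0, 73), (-60, 71.0, 75), (-57, 72.0, 74)]
 y-prof [(54, 72.0, 64), (57, 71.0, 64), (60, 72.0, 63), (63, 72.0, 62), (66, 72.0, 52), (69, 74.0, 54), (72, 74.0, 62), (75, 69.0, 138), (78, 68.0, 237)]
w3 latch x [-61.9 -49.5 -40.4] y [-21.2  -4.9  15.6]
 housing x [-89.8  86.8] y [-110.2   43. ]
 x-prof [(24, 70.0, 27), (27, 71.0, 26), (30, 71.0, 27), (33, 71.0, 27), (36, 71.0, 27), (39, 70.0, 27), (42, 76.0, 19), (45, 79.0, 20), (48, 80.0, 20), (51, 80.0, 25), (54, 70.0, 22), (57, 67.0, 187), (60, 66.0, 183), (63, 65.0, 155)]
 y-prof [(-81, 67.0, 183), (-78, 73.0, 23), (-75, 72.0, 24), (-72, 72.0, 24), (-69, 71.0, 26), (-66, 70.0, 27), (-63, 71.0, 25), (-60, 70.0, 26), (-57, 71.0, 26)]
 y-prof []
```

```bash
python3 -c "from h import *;todo(628.3,303,140,-7.5)"
```

```text
tcp [607.  152.2 222.1] yang -7.28 z.z -1.0 | spin 0.22 then mm x 152.3 y 1.4 z 82.1 q [ 14.1  28.   19.1  81.2   0.  111.3] t 6.25 w 0.01346478621788277 F [-0.1 -1.7 -1.5] ff 59.01274412870407
```

```bash
python3 -m pendant '[{"slide":[0.05,0.003,0],"spin":0.03,"hand":8},{"slide":[0.05,0,0],"spin":0,"hand":8},{"slide":[0.05,0,0],"spin":0,"hand":8},{"slide":[0.05,0,0],"spin":0,"hand":8},{"slide":[0.05,0,0],"spin":0,"hand":8},{"slide":[0.05,0,0],"spin":0,"hand":8},{"slide":[0.005,0,0],"spin":0,"hand":8},{"slide":[0,0,0.05],"spin":0,"hand":8},{"slide":[0,0,0.05],"spin":0,"hand":8},{"slide":[0,0,0.03],"spin":0,"hand":8}]'
python3 - <<'E'
from h import *
todo(628.3,303,127,-7.5)
for n in("side","scene"):
    r=optics.read_camera(n);np.savez(f"pics/{n}4.npz",**r)
    y0,x0=(110,150) if n=="side" else (250,160)
    cv2.imwrite(f"pics/{n}4.png",cv2.resize(r["color"][y0:y0+130,x0:x0+130],None,fx=4,fy=4,interpolation=2))
a,b=cv2.imread("pics/side4.png"),cv2.imread("pics/scene4.png");cv2.imwrite("pics/p4.png",cv2.resize(np.hstack([a,b]),(800,400)))
E
```

```text
time_s: 7.25
ee_pos: [0.6285, 0.3002, 0.1559]
ee_rot: [[0.134, 0.991, -0.002], [0.991, -0.134, -0.001], [-0.002, -0.002, -1.0]]
force: [-0.3, -0.4, -1.1]
width: 0.0133
finger_force: 59.0
tcp [628.5 300.2 155.9] yang -7.69 z.z -1.0 | spin -0.19 then mm x 2.7 y -0.6 z 28.9 q [ 25.5  38.   26.3  78.4  -0.  123.2] t 7.25 w 0.01326887162487934 F [-0.3 -0.4 -1.1] ff 58.98700654506683
```

View pics/p4.png

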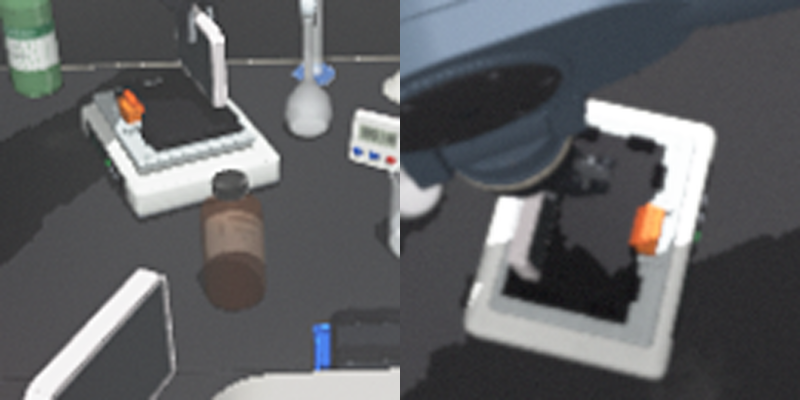

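The plate hangs above the back of the nest along the fence, clear of everything. Lowering it now.

```bash
python3 -m pendant '[{"slide":[0.004,-0.001,0],"spin":-0.02,"hand":8},{"slide":[0,0,0.02],"spin":0,"hand":8},{"slide":[0,0,0.02],"spin":0,"hand":8},{"slide":[0,0,0.01],"spin":0,"hand":8},{"slide":[0,0,0.003],"spin":0,"hand":8},{"slide":[0,0,0.002],"spin":0,"hand":8},{"slide":[0,0,0],"spin":0,"hand":8},{"slide":[0,0,0],"spin":0,"hand":8},{"slide":[0,0,0],"spin":0,"hand":8},{"slide":[0,0,0],"spin":0,"hand":8}]'
python3 -c "from h import *;todo(628.3,303,125,-7.5)"
```

```text
time_s: 8.35
ee_pos: [0.629, 0.304, 0.131]
ee_rot: [[0.13, 0.992, 0.0], [0.992, -0.13, 0.0], [0.0, 0.0, -1.0]]
force: [-0.7, -0.1, -0.6]
width: 0.0135
finger_force: 59.0
tcp [629. 304. 131.] yang -7.47 z.z -1.0 | spin 0.03 then mm x -1.1 y -0.5 z 6.0 q [ 25.8  38.4  23.3  74.9   0.  123.3] t 8.35 w 0.01345323308766756 F [-0.7 -0.1 -0.6] ff 58.96389305591583
```

```bash
python3 -m pendant '[{"slide":[0,0,0.002],"spin":0,"hand":8},{"slide":[0,0,0.002],"spin":0,"hand":8},{"slide":[0,0,0.002],"spin":0,"hand":8},{"slide":[0,0,0.002],"spin":0,"hand":8},{"slide":[0,0,0.001],"spin":0,"hand":8},{"slide":[0,0,0.001],"spin":0,"hand":8},{"slide":[0,0,0],"spin":0,"hand":8},{"slide":[0,0,0],"spin":0,"hand":8},{"slide":[0,0,0],"spin":0,"hand":8},{"slide":[0,0,0],"spin":0,"hand":8}]'
python3 -c "from h import *;todo(628.3,303,125,-7.5)"
```

```text
time_s: 9.35
ee_pos: [0.6289, 0.3038, 0.1262]
ee_rot: [[0.13, 0.991, 0.0], [0.991, -0.13, -0.0], [-0.0, 0.0, -1.0]]
force: [-1.9, -3.3, 6.2]
width: 0.0134
finger_force: 60.1
tcp [628.9 303.8 126.2] yang -7.48 z.z -1.0 | spin 0.02 then mm x -0.9 y -0.5 z 1.2 q [ 25.8  38.4  22.7  74.3  -0.  123.3] t 9.35 w 0.013356079703623697 F [-1.9 -3.3  6.2] ff 60.14982461929321
```

The foot is on the nest floor (6 N). Next I open the fingers, drop them around the plate and tip it towards the latch, using the back finger to push and the front one to catch.

```bash
python3 -m pendant '[{"slide":[0,0,0],"spin":0,"hand":17},{"slide":[0,0,0],"spin":0,"hand":17},{"slide":[0,0,0],"spin":0,"hand":36},{"slide":[0,0,0],"spin":0,"hand":36},{"slide":[0,0,0],"spin":0,"hand":36},{"slide":[0,0,0],"spin":0,"hand":36},{"slide":[0,0,0.012],"spin":0,"hand":36},{"slide":[0,0,0.012],"spin":0,"hand":36},{"slide":[0,0,0.012],"spin":0,"hand":36},{"slide":[0,0,0],"spin":0,"hand":36}]'
python3 - <<'E'
from h import *
a=np.radians(-7.5);X=np.array([np.cos(a),np.sin(a)])
s=bot.state();todo(596.1+12*X[0]-3*.1305,311.1+12*X[1]-3*.9914,107,-7.5)
r=optics.read_camera("side");cv2.imwrite("pics/p5.png",cv2.resize(r["color"][90:220,140:290],None,fx=4,fy=4,interpolation=2))
E
```

```text
time_s: 10.35
ee_pos: [0.6282, 0.3037, 0.1064]
ee_rot: [[0.13, 0.992, -0.002], [0.992, -0.13, -0.001], [-0.001, -0.002, -1.0]]
force: [-0.1, 1.0, 0.3]
width: 0.0359
finger_force: 0.0
tcp [628.2 303.7 106.4] yang -7.47 z.z -1.0 | spin 0.03 then mm x 0.1 y -20.8 z -0.6 q [ 25.8  38.8  20.5  71.8  -0.  123.3] t 10.35 w 0.03590060912406926 F [-0.1  1.   0.3] ff 0.0
```

View pics/p5.png

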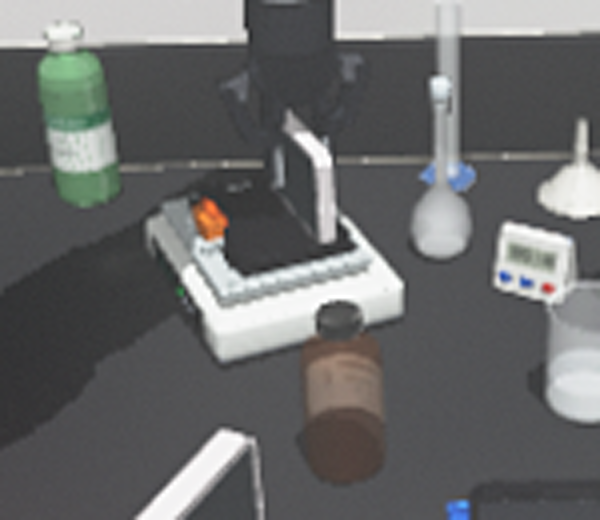

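The plate stands on its square edge by the fence. Tipping it now.

```bash
python3 -m pendant '[{"slide":[0,-0.008,0],"spin":0,"hand":36},{"slide":[0,-0.008,0],"spin":0,"hand":36},{"slide":[0,-0.006,0],"spin":0,"hand":36},{"slide":[0,-0.004,0],"spin":0,"hand":36},{"slide":[0,-0.004,0],"spin":0,"hand":36},{"slide":[0,-0.004,0],"spin":0,"hand":36},{"slide":[0,-0.004,0],"spin":0,"hand":36},{"slide":[0,-0.004,0],"spin":0,"hand":36},{"slide":[0,0,0],"spin":0,"hand":36},{"slide":[0,0,0],"spin":0,"hand":36}]'
cat >> h.py <<'E'
def plate(tag):
    "lean of the plate from its visible near end face in the side view, shaker frame"
    a=np.radians(-7.5);X=np.array([np.cos(a),np.sin(a)]);Y=np.array([-np.sin(a),np.cos(a)])
    r=optics.read_camera("side");W=cloud(r)*1000;H=hsv(r);d=W[...,:2]-[596.1,311.1];x=d@X;y=d@Y;z=W[...,2]
    m=(y>-72)&(y<-40)&(x>-75)&(x<60)&(z>84)&(H[...,1]<60)&(H[...,2]>90)
    if m.sum()>5:
        q=np.c_[x[m],z[m]-70].astype(np.float32);print("plate pts",m.sum(),"xz rect",cv2.minAreaRect(q),"x",np.percentile(q[:,0],[1,99]).round(1),"z",np.percentile(q[:,1],[1,99]).round(1))
    cv2.imwrite(f"pics/{tag}.png",cv2.resize(r["color"][90:220,140:290],None,fx=4,fy=4,interpolation=2))
    s=bot.state();p=1000*np.array(s["ee_pos"]);e=p[:2]-[596.1,311.1];print("tcp shaker",(e@X).round(1),(e@Y).round(1),"z",p[2].round(1),"t",s["time_s"],"F",np.round(s["force"],1),"w",s["width"])
E
python3 -c "from h import *;plate('p6')"
```

```text
time_s: 11.4
ee_pos: [0.608, 0.3067, 0.1078]
ee_rot: [[0.13, 0.992, 0.0], [0.992, -0.13, -0.0], [-0.0, 0.0, -1.0]]
force: [0.1, -0.4, 0.3]
width: 0.0359
finger_force: 0.1
plate pts 1000 xz rect ((3.7334938049316406, 237.2955780029297), (443.7718200683594, 83.98745727539062), 86.48551940917969) x [-24.4  40.3] z [ 24.3 438.8]
tcp shaker 12.5 -2.8 z 107.8 t 11.45 F [-1.2 -0.7 -0.3] w 0.03615877538403185
```

View pics/p6.png

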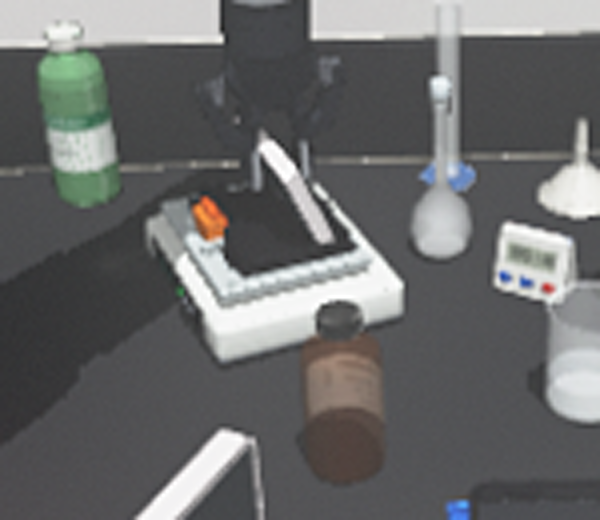

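The plate leans about 30° onto the front finger, with its foot still by the fence. Lowering it further.

```bash
python3 -m pendant '[{"slide":[0,-0.005,0],"spin":0,"hand":37.5},{"slide":[0,-0.005,0],"spin":0,"hand":39},{"slide":[0,-0.005,0],"spin":0,"hand":40.5},{"slide":[0,-0.005,0],"spin":0,"hand":42},{"slide":[0,-0.005,0],"spin":0,"hand":43.5},{"slide":[0,-0.005,0],"spin":0,"hand":45},{"slide":[0,-0.002,0.004],"spin":0,"hand":47.5},{"slide":[0,-0.002,0.004],"spin":0,"hand":50},{"slide":[0,-0.002,0.004],"spin":0,"hand":52.5},{"slide":[0,-0.002,0.004],"spin":0,"hand":55}]'
sed -i 's/(z>84)/(z>84)\&(z<175)/' h.py; python3 -c "from h import *;plate('p7')"
```

```text
time_s: 12.45
ee_pos: [0.5891, 0.3092, 0.0995]
ee_rot: [[0.13, 0.992, -0.0], [0.992, -0.13, -0.0], [-0.0, -0.0, -1.0]]
force: [-1.2, -0.2, 0.9]
width: 0.0547
finger_force: 0.5
plate pts 111 xz rect ((-3.7247848510742188, 37.568336486816406), (15.261775970458984, 80.32380676269531), 45.77714538574219) x [-33.9  25.6] z [14.6 68.5]
tcp shaker -7.0 -2.9 z 99.2 t 12.5 F [-0.3  0.2 -0. ] w 0.055035720896640994
```

At 45° the foot has not slid back yet. I'll lower it a bit further, then lift the fingers so the edge settles on the latch.

```bash
python3 -m pendant '[{"slide":[0,-0.005,0],"spin":0,"hand":55},{"slide":[0,-0.005,0],"spin":0,"hand":55},{"slide":[0,-0.005,0],"spin":0,"hand":55},{"slide":[0,-0.005,0],"spin":0,"hand":55},{"slide":[0,-0.005,0],"spin":0,"hand":55},{"slide":[0,0,0],"spin":0,"hand":55},{"slide":[0,0,0],"spin":0,"hand":55},{"slide":[0,0,0],"spin":0,"hand":55},{"slide":[0,0,0],"spin":0,"hand":55},{"slide":[0,0,0],"spin":0,"hand":55}]'
python3 -c "from h import *;plate('p8')"
```

```text
time_s: 13.5
ee_pos: [0.5769, 0.3108, 0.0998]
ee_rot: [[0.13, 0.991, -0.0], [0.991, -0.13, -0.0], [-0.0, -0.0, -1.0]]
force: [-1.1, -0.3, -0.3]
width: 0.0548
finger_force: 0.3
plate pts 130 xz rect ((-10.432611465454102, 29.65023422241211), (14.987139701843262, 80.75485229492188), 59.387908935546875) x [-46.4  26.5] z [14.5 53.3]
tcp shaker -19.0 -2.9 z 99.8 t 13.55 F [-0.1  0.1  0.1] w 0.055193454925622464
```

```bash
python3 -m pendant '[{"slide":[0,0,-0.01],"spin":0,"hand":55},{"slide":[0,0,-0.02],"spin":0,"hand":55},{"slide":[0,0,-0.04],"spin":0,"hand":55},{"slide":[0,0,-0.04],"spin":0,"hand":55},{"slide":[0,0,-0.04],"spin":0,"hand":55},{"slide":[0,0,0],"spin":0,"hand":55},{"slide":[0,0,0],"spin":0,"hand":55},{"slide":[0,0,0],"spin":0,"hand":55},{"slide":[0,0,0],"spin":0,"hand":55},{"slide":[0,0,0],"spin":0,"hand":55}]'
python3 - <<'E'
from h import *
plate('p9')
r=optics.read_camera("scene");cv2.imwrite("pics/s9.png",r["color"]);np.savez("pics/s9.npz",**r)
W=cloud(r)*1000;H=hsv(r);a=np.radians(-7.5);X=np.array([np.cos(a),np.sin(a)]);Y=np.array([-np.sin(a),np.cos(a)])
d=W[...,:2]-[596.1,311.1];x=d@X;y=d@Y;z=W[...,2]-70
o=(abs(x)<80)&(abs(y)<30)&(H[...,0]<20)&(H[...,1]>170)&(H[...,2]>100)&(z<60);print("orange",o.sum(),np.percentile(x[o],[2,98]) if o.any() else 0)
for b in range(-60,50,10):
    s=(abs(x-b-5)<5)&(abs(y)<55)&(z>-10)&(z<70);print(b+5,s.sum(),np.median(z[s]).round(1) if s.any() else None,end="; ")
E
```

```text
time_s: 14.55
ee_pos: [0.5765, 0.3107, 0.1742]
ee_rot: [[0.13, 0.992, -0.001], [0.992, -0.13, -0.0], [-0.001, -0.001, -1.0]]
force: [-0.4, -0.2, 0.6]
width: 0.055
finger_force: 0.0
plate pts 139 xz rect ((-13.768899917602539, 22.69053077697754), (16.245807647705078, 83.37622833251953), 68.11256408691406) x [-53.   25.9] z [14.2 42.1]
tcp shaker -19.3 -2.9 z 174.3 t 14.6 F [0.2 0.  0.2] w 0.0551128147056308
orange 1 [-56.31030102 -56.31030102]
-55 133 12.7; -45 135 42.4; -35 100 41.2; -25 98 36.8; -15 92 33.3; -5 82 29.5; 5 77 25.7; 15 81 22.0; 25 80 18.5; 35 71 3.3; 45 105 5.6;
```

The plate now leans at 22° with its edge on the latch. The edge is at x≈-53 mm, so it must go about 10–15 mm back to the fence. I'll turn the gripper 90° so the fingers straddle the latch and push from the front.

```bash
python3 -m pendant '[{"slide":[0,0,0],"spin":-1,"hand":60},{"slide":[0,0,0],"spin":-1,"hand":60},{"slide":[0,0,0],"spin":-1,"hand":60},{"slide":[0,0,0],"spin":-1,"hand":60},{"slide":[0,0,0],"spin":-1,"hand":60},{"slide":[0,0,0],"spin":-1,"hand":60},{"slide":[0,0,0],"spin":-1,"hand":60},{"slide":[0,0,0],"spin":-1,"hand":60},{"slide":[0,0,0],"spin":-1,"hand":60},{"slide":[0,0,0],"spin":-1,"hand":60}]'
python3 -m pendant '[{"slide":[0,0,0],"spin":-1,"hand":60},{"slide":[0,0,0],"spin":-0.25,"hand":60},{"slide":[0.05,0.003,0],"spin":0,"hand":60},{"slide":[0.05,0,0],"spin":0,"hand":60},{"slide":[0.024,0,0],"spin":0,"hand":60},{"slide":[0,0,0],"spin":0,"hand":60},{"slide":[0,0,0],"spin":0,"hand":60},{"slide":[0,0,0],"spin":0,"hand":60},{"slide":[0,0,0],"spin":0,"hand":60},{"slide":[0,0,0],"spin":0,"hand":60}]'
python3 - <<'E'
from h import *
plate('p10')
a=np.radians(-7.5);X=np.array([np.cos(a),np.sin(a)]);Y=np.array([-np.sin(a),np.cos(a)])
p=np.array([596.1,311.1])-80*X-1*Y;todo(p[0],p[1],83,82.5)
# where the fingers' tips are seen relative to TCP (wrist view)
r=optics.read_camera("wrist");np.savez("pics/w10.npz",**r);W=fcloud(r)*1000;s=bot.state();L=(W-1000*np.array(s["ee_pos"]))@np.array(s["ee_rot"])
m=(abs(L[...,0])<25)&(abs(abs(L[...,1])-38)<14)&(L[...,2]>-60)&(L[...,2]<15)
print("fingers",m.sum(),np.percentile(L[m],[1,50,99],axis=0).round(1).tolist())
E
```

```text
time_s: 15.65
ee_pos: [0.5767, 0.3108, 0.1747]
ee_rot: [[-0.956, 0.295, -0.0], [0.295, 0.956, -0.0], [0.0, -0.0, -1.0]]
force: [0.9, 0.0, -0.2]
width: 0.0601
finger_force: 0.0
time_s: 16.65
ee_pos: [0.5159, 0.3202, 0.1746]
ee_rot: [[-0.991, 0.131, -0.0], [0.131, 0.991, -0.0], [0.0, -0.0, -1.0]]
force: [-0.3, -0.1, -0.2]
width: 0.0601
finger_force: 0.0
plate pts 135 xz rect ((-13.857625961303711, 22.216602325439453), (17.428651809692383, 80.59943389892578), 68.15828704833984) x [-52.3  25.8] z [14.5 42.7]
tcp shaker -80.8 -1.4 z 174.6 t 16.7 F [-0.6 -0.4  0.4] w 0.060104753379691324
tcp [515.9 320.2 174.6] yang 82.5 z.z -1.0 | spin 0.0 then mm x -0.8 y 0.4 z 91.6 q [31.8 25.9  8.9 73.1 -0.  39.3] t 16.7 w 0.060104753379691324 F [-0.6 -0.4  0.4] ff 0.0
fingers 6534 [[-10.4, -50.8, -59.9], [7.3, 28.7, -43.9], [13.5, 50.1, -8.4]]
```

```bash
python3 -m pendant '[{"slide":[0,0,0.05],"spin":0,"hand":60},{"slide":[0,0,0.05],"spin":0,"hand":60},{"slide":[0,0,0.05],"spin":0,"hand":60},{"slide":[0,0,0.03],"spin":0,"hand":60},{"slide":[0,0,0.012],"spin":0,"hand":60},{"slide":[-0.01,0,0],"spin":0,"hand":60},{"slide":[-0.01,0,0],"spin":0,"hand":60},{"slide":[-0.006,0,0],"spin":0,"hand":60},{"slide":[0,0,0],"spin":0,"hand":60},{"slide":[0,0,0],"spin":0,"hand":60}]'
python3 -c "from h import *;plate('p11')"
python3 -m pendant '[{"slide":[-0.004,0,0],"spin":0,"hand":60},{"slide":[-0.004,0,0],"spin":0,"hand":60},{"slide":[-0.004,0,0],"spin":0,"hand":60},{"slide":[-0.004,0,0],"spin":0,"hand":60},{"slide":[-0.002,0,0],"spin":0,"hand":60},{"slide":[0,0,0],"spin":0,"hand":60},{"slide":[0,0,0],"spin":0,"hand":60},{"slide":[0,0,0],"spin":0,"hand":60},{"slide":[0,0,0],"spin":0,"hand":60},{"slide":[0,0,0],"spin":0,"hand":60}]'
python3 -c "from h import *;plate('p12')"
```

```text
time_s: 17.75
ee_pos: [0.5287, 0.3187, 0.0792]
ee_rot: [[-0.991, 0.13, 0.0], [0.13, 0.991, 0.0], [-0.0, 0.0, -1.0]]
force: [-0.2, 0.1, -0.5]
width: 0.0603
finger_force: 0.0
plate pts 153 xz rect ((-22.543907165527344, 59.062557220458984), (88.2271957397461, 99.81465911865234), 89.32138061523438) x [-71.8  23.6] z [ 14.8 101.5]
tcp shaker -68.0 -1.2 z 79.1 t 17.8 F [ 0.5  0.9 -1.1] w 0.05982418571693401
time_s: 18.8
ee_pos: [0.5373, 0.3175, 0.0788]
ee_rot: [[-0.992, 0.13, -0.0], [0.13, 0.992, 0.0], [0.0, 0.0, -1.0]]
force: [-0.8, 0.2, -0.3]
width: 0.0601
finger_force: 0.3
plate pts 166 xz rect ((-37.4759407043457, 36.695343017578125), (64.27030181884766, 129.25543212890625), 45.75114059448242) x [-71.4  30.2] z [14.3 87.4]
tcp shaker -59.1 -1.3 z 78.8 t 18.85 F [-0.8  0.7 -0.1] w 0.06014170274822956
```

The plate is sliding back. Continuing the push.

```bash
python3 -m pendant '[{"slide":[-0.003,0,0],"spin":0,"hand":60},{"slide":[-0.003,0,0],"spin":0,"hand":60},{"slide":[-0.002,0,0],"spin":0,"hand":60},{"slide":[-0.002,0,0],"spin":0,"hand":60},{"slide":[0,0,0],"spin":0,"hand":60},{"slide":[0,0,0],"spin":0,"hand":60},{"slide":[0,0,0],"spin":0,"hand":60},{"slide":[0,0,0],"spin":0,"hand":60},{"slide":[0,0,0],"spin":0,"hand":60},{"slide":[0,0,0],"spin":0,"hand":60}]'
python3 - <<'E'
from h import *
plate('p13')
r=optics.read_camera("wrist");np.savez("pics/w13.npz",**r);cv2.imwrite("pics/w13.png",cv2.resize(r["color"],None,fx=1.5,fy=1.5))
a=np.radians(-7.5);X=np.array([np.cos(a),np.sin(a)]);Y=np.array([-np.sin(a),np.cos(a)]);W=fcloud(r)*1000;H=hsv(r)
d=W[...,:2]-[596.1,311.1];x=d@X;y=d@Y;z=W[...,2]-70
for lo,hi in((-60,-48),(-12,12),(48,60)):
  print(lo)
  for b in range(-60,60,6):
    s=(abs(x-b-3)<3)&(y>lo)&(y<hi)&(z>-10)&(z<60)
    if s.sum()>3:print((b+3,np.percentile(z[s],[20,50,90]).round(0).tolist(),int(np.median(H[...,2][s]))),end=" ")
E
```

```text
time_s: 19.85
ee_pos: [0.5423, 0.3169, 0.0788]
ee_rot: [[-0.992, 0.13, -0.0], [0.13, 0.992, 0.0], [0.0, 0.0, -1.0]]
force: [-0.3, -0.3, -0.3]
width: 0.06
finger_force: 0.3
plate pts 158 xz rect ((-34.86327362060547, 38.55223083496094), (67.00102233886719, 127.12450408935547), 43.723968505859375) x [-65.1  31.3] z [14.5 93.7]
tcp shaker -54.1 -1.3 z 78.8 t 19.9 F [-0.1 -0.1 -0.5] w 0.05990076256852128
-60
(-57, [-3.0, 2.0, 11.0], 47) (-51, [9.0, 10.0, 11.0], 25) (-45, [5.0, 6.0, 8.0], 22) (-39, [-0.0, 1.0, 1.0], 31) (-15, [33.0, 34.0, 34.0], 255) (-9, [33.0, 33.0, 33.0], 246) -12
(-57, [23.0, 25.0, 30.0], 172) (-51, [29.0, 30.0, 30.0], 179) (-45, [29.0, 31.0, 33.0], 148) (-39, [34.0, 38.0, 41.0], 150) (-33, [39.0, 40.0, 41.0], 174) (-27, [0.0, 2.0, 39.0], 33) (-21, [35.0, 36.0, 37.0], 219) 48
(-57, [-4.0, -3.0, 10.0], 146) (-51, [0.0, 9.0, 11.0], 16) (-45, [0.0, 1.0, 7.0], 17) (-39, [-0.0, 0.0, 1.0], 18) (-15, [33.0, 33.0, 34.0], 170) (-9, [31.0, 32.0, 32.0], 167) (-3, [29.0, 30.0, 30.0], 253) (3, [27.0, 27.0, 28.0], 253) (9, [26.0, 26.0, 27.0], 254)
```

View pics/w13.png

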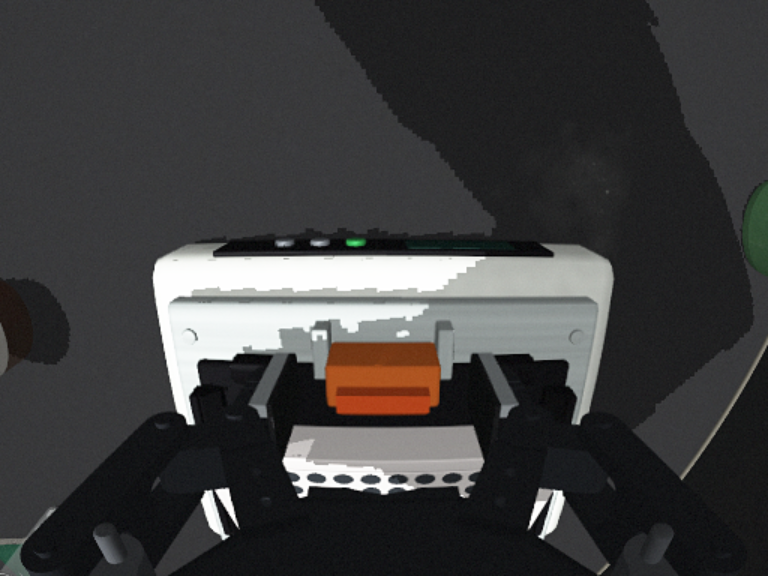

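The plate edge (rows 425–465) now lies just behind the latch nose (380,400), and the fingers straddle the latch evenly. I'll back off, lift, come over the latch-side edge and press down.

```bash
python3 -m pendant '[{"slide":[0.008,0,0],"spin":0,"hand":60},{"slide":[0.012,0,0],"spin":0,"hand":60},{"slide":[0,0,-0.04],"spin":0,"hand":60},{"slide":[0,0,-0.04],"spin":0,"hand":60},{"slide":[0,0,-0.03],"spin":0,"hand":60},{"slide":[-0.04,0,0],"spin":0,"hand":60},{"slide":[-0.022,0,0],"spin":0,"hand":60},{"slide":[0,0,0],"spin":0,"hand":60},{"slide":[0,0,0],"spin":0,"hand":60},{"slide":[0,0,0],"spin":0,"hand":60}]'
cat >> h.py <<'E'
def prof():
    a=np.radians(-7.5);X=np.array([np.cos(a),np.sin(a)]);Y=np.array([-np.sin(a),np.cos(a)])
    r=optics.read_camera("scene");W=cloud(r)*1000;H=hsv(r)
    d=W[...,:2]-[596.1,311.1];x=d@X;y=d@Y;z=W[...,2]-70
    m=(abs(x)<55)&(abs(y)<75)&(z>-2)&(z<50)&(H[...,1]<60)&(H[...,2]>90)&((abs(y)>55)|(abs(y)<15))&(z>8)
    if m.sum()>20:
        A=np.c_[x[m],y[m],np.ones(m.sum())];c=np.linalg.lstsq(A,z[m],rcond=None)[0]
        for _ in range(3):
            k=abs(A@c-z[m])<3;c=np.linalg.lstsq(A[k],z[m][k],rcond=None)[0]
        print("plane slope x %.3f y %.3f z0 %.1f n %d"%(*c,k.sum()),"x",np.percentile(x[m][k],[1,99]).round(1),"y",np.percentile(y[m][k],[1,99]).round(1))
    o=(x<-20)&(x>-80)&(abs(y)<30)&(H[...,0]<20)&(H[...,1]>170)&(H[...,2]>100)&(z<60);print("orange",o.sum(),np.percentile(x[o],[2,50,98]).round(1) if o.any() else "")
E
python3 -c "from h import *;plate('p14');prof()"
```

```text
time_s: 20.95
ee_pos: [0.5623, 0.3142, 0.1338]
ee_rot: [[-0.992, 0.13, -0.0], [0.13, 0.992, -0.0], [0.0, -0.0, -1.0]]
force: [0.6, -0.1, 0.6]
width: 0.0602
finger_force: 0.0
plate pts 136 xz rect ((-20.81707000732422, 37.00689697265625), (55.10658264160156, 109.75592041015625), 41.74494934082031) x [-45.5  34.2] z [14.4 82.2]
tcp shaker -33.8 -1.3 z 133.8 t 21.0 F [0.7 0.1 0.3] w 0.05983164965565244
plane slope x -0.269 y 0.024 z0 25.1 n 126 x [-37.9  54.8] y [ 9.8 64.5]
orange 14 [-53.1 -48.5 -47. ]
```

```bash
python3 -m pendant '[{"slide":[0,0,0.03],"spin":0,"hand":60},{"slide":[0,0,0.03],"spin":0,"hand":60},{"slide":[0,0,0.006],"spin":0,"hand":60},{"slide":[0,0,0.006],"spin":0,"hand":60},{"slide":[0,0,0.006],"spin":0,"hand":60},{"slide":[0,0,0.006],"spin":0,"hand":60},{"slide":[0,0,0.006],"spin":0,"hand":60},{"slide":[0,0,0],"spin":0,"hand":60},{"slide":[0,0,0],"spin":0,"hand":60},{"slide":[0,0,0],"spin":0,"hand":60}]'
python3 -c "from h import *;plate('p15');prof()"
```

```text
time_s: 22.05
ee_pos: [0.5631, 0.3141, 0.0889]
ee_rot: [[-0.992, 0.13, -0.0], [0.13, 0.992, -0.0], [0.0, -0.0, -1.0]]
force: [0.6, -0.4, 0.4]
width: 0.0598
finger_force: 0.0
plate pts 116 xz rect ((-16.334197998046875, 31.098947525024414), (60.3338737487793, 94.00981140136719), 39.94261932373047) x [-46.3  35.4] z [14.1 84.4]
tcp shaker -33.1 -1.3 z 88.9 t 22.1 F [-0.1  0.  -0.4] w 0.06017729289269945
plane slope x -0.109 y 0.009 z0 20.4 n 116 x [-36.5  50.7] y [55.1 64.8]
orange 21 [-57.4 -51.5 -46.7]
```

```bash
python3 -m pendant '[{"slide":[0,0,0.003],"spin":0,"hand":60},{"slide":[0,0,0.003],"spin":0,"hand":60},{"slide":[0,0,0.003],"spin":0,"hand":60},{"slide":[0,0,0.003],"spin":0,"hand":60},{"slide":[0,0,0.003],"spin":0,"hand":60},{"slide":[0,0,0.003],"spin":0,"hand":60},{"slide":[0,0,0],"spin":0,"hand":60},{"slide":[0,0,0],"spin":0,"hand":60},{"slide":[0,0,0],"spin":0,"hand":60},{"slide":[0,0,0],"spin":0,"hand":60}]'
python3 -c "from h import *;plate('p15');prof()"
```

```text
time_s: 23.15
ee_pos: [0.5632, 0.3141, 0.0798]
ee_rot: [[-0.992, 0.13, 0.0], [0.13, 0.992, 0.0], [-0.0, 0.0, -1.0]]
force: [0.0, 0.6, -0.7]
width: 0.0601
finger_force: 0.0
plate pts 44 xz rect ((-22.599506378173828, 39.60581970214844), (65.11424255371094, 115.42809295654297), 38.900062561035156) x [-47.2  38.7] z [14.  96.2]
tcp shaker -33.0 -1.3 z 79.8 t 23.2 F [-0.1 -0.1  0.2] w 0.060120650615116525
plane slope x -0.019 y -0.071 z0 19.8 n 107 x [-36.6  54. ] y [55.5 65. ]
orange 22 [-58.4 -52.4 -47.4]
```

```bash
python3 -m pendant '[{"slide":[0,0,0.002],"spin":0,"hand":60},{"slide":[0,0,0.002],"spin":0,"hand":60},{"slide":[0,0,0.002],"spin":0,"hand":60},{"slide":[0,0,0.002],"spin":0,"hand":60},{"slide":[0,0,0.002],"spin":0,"hand":60},{"slide":[0,0,0.001],"spin":0,"hand":60},{"slide":[0,0,0],"spin":0,"hand":60},{"slide":[0,0,0],"spin":0,"hand":60},{"slide":[0,0,0],"spin":0,"hand":60},{"slide":[0,0,0],"spin":0,"hand":60}]'
python3 -c "from h import *;plate('p15');prof()"
```

```text
time_s: 24.25
ee_pos: [0.5634, 0.3143, 0.079]
ee_rot: [[-0.992, 0.13, 0.003], [0.13, 0.992, 0.002], [-0.003, 0.002, -1.0]]
force: [-23.1, -11.7, 61.9]
width: 0.0598
finger_force: 31.1
plate pts 55 xz rect ((-22.493005752563477, 38.787479400634766), (61.53969955444336, 118.5934829711914), 40.9276237487793) x [-45.8  37.9] z [14.  93.3]
tcp shaker -32.8 -1.1 z 79.0 t 24.3 F [-24.2 -12.5  62.5] w 0.05967187916517081
plane slope x -0.023 y -0.037 z0 18.2 n 105 x [-36.9  53.8] y [55.3 64.9]
orange 23 [-58.3 -52.8 -47.4]
```

62 N: it is on something solid. I'll lift and check whether the plate is flat and latched.

```bash
python3 -m pendant '[{"slide":[0,0,-0.01],"spin":0,"hand":60},{"slide":[0,0,-0.04],"spin":0,"hand":60},{"slide":[0,0,-0.06],"spin":0,"hand":60},{"slide":[0.06,0,-0.06],"spin":0,"hand":60},{"slide":[0.08,0,-0.05],"spin":0,"hand":60},{"slide":[0.08,0,0],"spin":0,"hand":60},{"slide":[0,0,0],"spin":0,"hand":60},{"slide":[0,0,0],"spin":0,"hand":60},{"slide":[0,0,0],"spin":0,"hand":60},{"slide":[0,0,0],"spin":0,"hand":60}]'
cat >> h.py <<'E'
def fit(r,W):
    a=np.radians(-7.5);X=np.array([np.cos(a),np.sin(a)]);Y=np.array([-np.sin(a),np.cos(a)]);W=W*1000;H=hsv(r)
    d=W[...,:2]-[596.1,311.1];x=d@X;y=d@Y;z=W[...,2]-70
    m=(abs(x)<50)&(abs(y)<70)&(z>9)&(z<50)&(H[...,1]<60)
    A=np.c_[x[m],y[m],np.ones(m.sum())]
    if m.sum()<30: print("few");return
    k=np.ones(m.sum(),bool)
    for _ in range(4):
        c=np.linalg.lstsq(A[k],z[m][k],rcond=None)[0];k=abs(A@c-z[m])<2.5
    print("plane sx %.3f sy %.3f z0 %.1f n %d/%d"%(*c,k.sum(),m.sum()),"x",np.percentile(x[m][k],[1,99]).round(1),"y",np.percentile(y[m][k],[1,99]).round(1),rect(np.c_[x[m][k],y[m][k]]/1000))
    o=(x<-20)&(x>-80)&(abs(y)<30)&(H[...,0]<20)&(H[...,1]>170)&(H[...,2]>100)&(z<60)
    if o.any(): print("  orange",o.sum(),"x",np.percentile(x[o],[2,50,98]).round(1),"z",np.percentile(z[o],[2,98]).round(1))
E
python3 - <<'E'
from h import *
for n,f in(("scene",cloud),("side",cloud),("wrist",fcloud)):
    r=optics.read_camera(n);np.savez(f"pics/{n}16.npz",**r);print(n);fit(r,f(r))
todo(0,0,0,82.5)
E
```

```text
time_s: 25.35
ee_pos: [0.4549, 0.3282, 0.1839]
ee_rot: [[-0.991, 0.131, -0.0], [0.131, 0.991, -0.0], [0.0, -0.0, -1.0]]
force: [-0.2, -0.1, -0.5]
width: 0.0598
finger_force: 0.0
scene
plane sx -0.001 sy -0.001 z0 15.7 n 1289/1763 x [-40.6  43.5] y [-61.3  63.7] (array([0.5, 3.2]), array([ 99.1, 132.3]), 0.07)
  orange 23 x [-54.4 -47.4 -44.9] z [16.5 32. ]
side
plane sx -0.004 sy -0.001 z0 13.1 n 387/433 x [-43.   40.2] y [-67.1  60.2] (array([-0.2, -3.2]), array([129.5,  91.2]), 87.99)
  orange 34 x [-63.6 -56.9 -50.8] z [11.3 29.1]
wrist
plane sx 0.003 sy -0.001 z0 15.0 n 4411/4594 x [-43.2  10.9] y [-63.4  60.9] (array([-13.7,  -1.3]), array([ 61.4, 127.9]), 0.04)
  orange 784 x [-63.8 -62.5 -50.6] z [ 4.6 30.2]
tcp [454.6 328.2 183.9] yang 82.48 z.z -1.0 | spin -0.02 then mm x 407.8 y -384.7 z 183.9 q [35.8 20.1  1.8 71.7 -0.  43.3] t 25.5 w 0.06000352994656483 F [ 0.2 -0.3 -0.6] ff 0.0
```

The plate is flat: slope about 0 and its top at ~14.6 mm in all three views. Next I check the latch travel against the start pictures and the seating of the plate.

```bash
python3 - <<'E'
from h import *
a=np.radians(-7.5);X=np.array([np.cos(a),np.sin(a)]);Y=np.array([-np.sin(a),np.cos(a)])
for n in("scene0","scene16","side0","side16","w3","w10","w13","wrist16"):
    r=dict(np.load(f"pics/{n}.npz"));W=(fcloud if n[0]=="w" else cloud)(r)*1000;H=hsv(r)
    d=W[...,:2]-[596.1,311.1];x=d@X;y=d@Y;z=W[...,2]-70
    o=(x<-20)&(x>-80)&(abs(y)<35)&(H[...,0]<25)&(H[...,1]>110)&(H[...,2]>60)&(z<60)&(z>5)
    v,u=np.nonzero(o);t=o&(z>26)
    print(n,o.sum(),"px u",np.percentile(u,[2,50,98]).round(1),"v",np.percentile(v,[2,50,98]).round(1),"x",np.percentile(x[o],[2,90,98]).round(1),"top x",np.percentile(x[t],[5,50,95]).round(1) if t.any() else "")
r=dict(np.load("pics/wrist16.npz"));W=fcloud(r)*1000;H=hsv(r);d=W[...,:2]-[596.1,311.1];x=d@X;y=d@Y;z=W[...,2]-70
for b in range(-70,-28,2):
    s=(abs(y)<9)&(abs(x-b-1)<1)&(z>-5)&(z<40)
    if s.sum()>2: print((b+1,np.median(z[s]).round(1),np.median(H[...,1][s])),end=" ")
E
```

```text
scene0 132 px u [235. 240. 244.] v [317. 324. 332.] x [-61.1 -42.1 -39.4] top x [-58.1 -50.2 -44.5]
scene16 115 px u [236.  240.  244.7] v [317.  324.  331.7] x [-61.2 -45.3 -43.3] top x [-59.4 -50.1 -45. ]
side0 57 px u [189.  192.  195.9] v [140. 145. 149.] x [-64.3 -48.7 -44.5] top x [-57.4 -54.  -50.8]
side16 51 px u [189. 192. 195.] v [140. 145. 149.] x [-64.6 -51.7 -48.8] top x [-56.7 -54.7 -51.4]
w3 916 px u [156. 167. 179.] v [ 8. 27. 46.] x [-61.8 -42.4 -40.7] top x [-55.  -50.5 -46.6]
w10 1043 px u [234. 255. 277.] v [213. 224. 235.] x [-63.1 -53.4 -51.6] top x [-56.2 -54.7 -52.4]
w13 3476 px u [219. 255. 291.] v [229.5 252.  275. ] x [-63.6 -51.  -47.7] top x [-56.  -53.4 -48.4]
wrist16 986 px u [236. 255. 274.] v [268. 280. 292.] x [-63.8 -52.7 -50.6] top x [-56.3 -54.3 -50.6]
(-69, np.float64(-3.6), np.float64(1.0)) (-67, np.float64(-3.5), np.float64(1.0)) (-65, np.float64(-3.3), np.float64(1.0)) (-63, np.float64(13.3), np.float64(204.0)) (-61, np.float64(22.7), np.float64(164.0)) (-59, np.float64(23.0), np.float64(166.0)) (-57, np.float64(24.2), np.float64(177.5)) (-55, np.float64(27.6), np.float64(206.0)) (-53, np.float64(29.7), np.float64(180.0)) (-51, np.float64(29.6), np.float64(190.5)) (-49, np.float64(29.3), np.float64(30.0)) (-37, np.float64(14.8), np.float64(0.0)) (-35, np.float64(14.6), np.float64(0.0)) (-33, np.float64(14.9), np.float64(39.0)) (-31, np.float64(15.3), np.float64(38.0)) (-29, np.float64(14.9), np.float64(0.0))
```

```bash
python3 - <<'E'
from h import *
for n in("scene0","scene16"):
    r=dict(np.load(f"pics/{n}.npz"))
    for v in(320,324,328): print(n,v,[tuple(int(k) for k in r["color"][v,u]) for u in range(231,248)])
E
```

```text
scene0 320 [(72, 67, 69), (72, 67, 70), (71, 67, 68), (73, 69, 70), (72, 70, 79), (64, 77, 132), (56, 91, 192), (55, 101, 221), (77, 134, 245), (95, 166, 253), (102, 175, 254), (100, 180, 254), (104, 191, 254), (107, 191, 254), (123, 173, 244), (203, 209, 221), (223, 223, 219)]
scene0 324 [(72, 68, 69), (71, 67, 67), (69, 66, 66), (71, 70, 77), (63, 75, 128), (55, 91, 188), (55, 101, 220), (71, 128, 242), (96, 165, 253), (102, 176, 254), (99, 175, 254), (100, 183, 254), (105, 191, 254), (117, 170, 243), (228, 230, 234), (253, 253, 251), (254, 253, 252)]
scene0 328 [(69, 64, 66), (69, 65, 65), (70, 67, 75), (63, 75, 123), (52, 84, 179), (52, 95, 207), (63, 112, 229), (86, 151, 251), (100, 172, 254), (85, 151, 249), (88, 162, 250), (103, 188, 254), (115, 168, 244), (226, 228, 234), (252, 252, 251), (253, 253, 252), (253, 253, 251)]
scene16 320 [(247, 244, 244), (244, 241, 242), (224, 220, 220), (244, 243, 243), (254, 253, 254), (247, 249, 253), (161, 181, 239), (70, 111, 224), (73, 130, 244), (96, 167, 254), (100, 174, 254), (102, 181, 254), (107, 193, 255), (106, 191, 254), (122, 172, 244), (203, 209, 220), (224, 224, 219)]
scene16 324 [(243, 241, 241), (204, 199, 197), (234, 231, 231), (253, 253, 253), (247, 248, 253), (161, 181, 238), (72, 111, 223), (71, 127, 242), (94, 162, 253), (103, 180, 254), (101, 178, 254), (101, 183, 254), (105, 191, 254), (118, 170, 244), (228, 230, 235), (253, 252, 251), (254, 253, 253)]
scene16 328 [(186, 179, 178), (213, 208, 207), (251, 250, 251), (248, 249, 253), (173, 190, 238), (72, 106, 213), (63, 114, 230), (88, 154, 251), (98, 170, 254), (85, 151, 249), (88, 163, 251), (101, 188, 254), (115, 168, 244), (225, 228, 233), (252, 252, 251), (254, 253, 252), (253, 253, 252)]
```

The latch's rear edge and shading match the start to within a tenth of a pixel, so it has sprung fully forward over the plate. The plate is flat and centred and the gripper is clear. Handing in.

```bash
python3 -c "
from bench import bot
print(bot.hand_in())"
```

```text
the job is handed in; nothing more can be done
None
```

I handed the job in after about 25.5 s. The cameras showed the white plate lying flat in the nest, wells up, with the latch sprung forward over its clipped-corner edge; the hand-in gave no verdict, and I did not re-measure the black plates, bottle or beaker afterwards.

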